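# Put the potter's kit back into its wooden holders

## Robot

A 7-joint arm with a two-finger parallel gripper is mounted at the origin on a cart in front of the work surface, level with it; the furniture and walls round the work are solid. World frame = base frame: x ahead of the robot, y to its left, z up, the work surface at z = 0. Lengths are in m, angles in rad, forces in N, time in s.
With the tool pointing down it reaches from about 0.425 to 0.825 m from the base axis. Payload 3.6 kg.
Tool frame: the origin (TCP) lies at the very end of the fingers, on their centre line; the grasp point (between the pads) lies 19 mm behind it (bot.pinch_z is the distance from the TCP to the grasp point, in m); z points along the fingers, y is the line along which they close (so a half turn about z gives the same grasp; the last joint's range is limited). The gripper opens to 93 mm and grips with 3 to 60 N. Pads are 15 mm wide; open, the fingers measure 128 mm over their backs; the gripper's body (75 mm by 188 mm) begins 65 mm behind the grasp point.
Start: joints at [1.113, 0.615, -0.013, 1.423, 0.008, 1.103, -0.04], TCP at [0.271, -0.591, 0.219] pointing down, gripper open.
Joint ranges: [-3.12, 3.12], [-0.3, 2.06], [-1.34, 1.32], [0.26, 2.42], [-1.36, 4.5], [0.01, 1.98], [-2.84, 2.84]. Speed limits (rad/s): [2.79, 2.79, 3.14, 3.14, 3.14, 3.14, 3.14].

## Interface

Orientations are given as a 3x3 rotation matrix whose columns are the frame's x, y, z axes.
In Python, from station import bot, imaging, finish_job gives the robot as it stands.
- The arm moves only by the tool jog_arm, never from a script. Its argument "deltas" is a list of rows, each a list of 2 entries, a list of its own where there are three numbers: the shift along the tool's x, y, z in cm, then the turn, a rotation vector about the tool's x, y, z in degrees. In form: [[[x, y, z], [ax, ay, az]], ...]. A call has 1 to 20 rows; each row shifts and turns the commanded pose from where the row before left it, along the tool's axes as they then stand; what a row does not reach is not made up. A row lasts 1/10 s, in which the tool goes at most 50 mm and 8.59 degrees, less where a joint would pass 70% of its speed; a pose out of reach is approached as far as the arm can. A call with a gripper value outside its range is refused whole. "gripper" is the finger opening in cm, from 0 to 9.3, set as the call begins (left out, the last holds). The fingers move at their own pace and stop on an object; "grip_force" is the grip in N (left out, the last holds). Time passes only in rows, so rows that do not move let the fingers close. It gives the time, the measured TCP pose, the force, the opening and the grip force at its end, in the units of the state.
- bot.get_state(): the state, without advancing time (a new reading comes with each control period).
- imaging.grab_frame(name): name is "scene" or "side" or "wrist"; returns a dict with "img" (400x640x3 uint8, red, green, blue), "range_z" (400x640 float32, m along the optical axis (not along the pixel's ray), 0 where there is no reading), "camera_matrix" (3x3 intrinsics, pixels), "cam_to_world" (4x4, takes a point from camera to world coordinates); the wrist camera has in their place "T_tool_cam" (4x4, takes a point from camera to tool coordinates, whose origin is the TCP and whose axes are the flange's). Camera axes: x right, y down, z forward; pixel columns grow to the right and rows downward; lengths in m; the calibration is good to about 2 mm. A picture is of the moment at which its call begins: read the wrist's pose just before it.
- finish_job(): hands the job in; it is judged then, once.
The state is a dict: "time": time; "q": joint angles; "qvel": joint speeds; "tau": joint torques, N m; "eef_pos": TCP position; "eef_rot": TCP orientation; "contact_force": force on the tool from outside, world axes, zero at the start; "torque": the same for the moment, N m; "finger_gap": opening from 0.0 (shut) to 1.0 (fully open); "gripper_force": force on a finger pad.
Only numpy, scipy, OpenCV 4.12 (cv2) and the standard library are available. Lean on these libraries where they do the work, as an engineer would, in place of code of your own. Each camera call takes 0.05 s, during which the arm holds its last target. There are 200 camera calls.

## Task

Clear up the decorating kit: lay the wooden rib, the loop tool, the small white porcelain cup and the test tile each in the wooden holder whose outline matches it, the cup standing upright and the loop tool with its loop at the wide end of its outline. Each thing must lie flat on the holder's floor inside the rim, let go and at rest.

Things in the scene. Friction and masses are not known exactly. Their poses are not given: they have to be found in the camera images.
- wood_rib: loose kidney-shaped flat wooden rib, 94 mm long (its y axis), 41 mm wide (x), 6 mm thick, lying flat, 30 g. Origin: centre of its underside. Grip it across its width at mid-length
- loop_tool: loose trimming tool with a round wooden handle, 150 mm long in all (its y axis), 14 mm high. The handle, 14 mm thick, runs from y = -41 mm to y = +75 mm; the metal ribbon loop, 24 mm wide, runs on from there to y = -75 mm. Origin: middle of the whole length, on the underside. 35 g, centre of mass near y = +12 mm: grip the handle about there, across x
- loop_end (a point): point on the loop of the loop tool, 5 mm short of the loop's outer end (70 mm from the tool's origin along its -y axis, 7 mm up)
- egg_cup: loose small round white porcelain cup (lilac inside) without a handle, standing upright, 42 mm high, rim 48 mm across, foot 36 mm across. Origin: centre of its underside. Grip it across the outside near the rim; 85 g
- test_tile: loose plain beige rectangular ceramic tile lying flat, 60 mm (its x axis) by 42 mm (y), 8 mm thick, 30 g. Origin: centre of its underside; the holder's finger gaps suit a grip across the 42 mm width
- rib_holder: fixed wooden board, 78 mm (its x axis) by 130 mm (y), 6 mm thick, with an oval outline of low dark rim beads round a cork patch: room inside 54 by 106 mm, long axis y. Origin: centre of the underside; floor for the thing 6 mm above it, rim's top 11 mm. Rim open for the fingers at the middle of both long sides (x = +-27 mm), about 50 mm
- loop_holder: fixed wooden board, 60 (its x axis) by 186 mm (y), 6 mm thick, with a long paddle outline of low dark beads: handle channel 26 mm wide from y = -30 to +82 mm, wide end (36 mm) for the loop on to y = -82 mm. The tool fits with its origin and axes over the holder's. Origin: centre of the underside; floor 6 mm, rim's top 11 mm above it. Rim open for fingers at both long sides, y = -8 to +42 mm
- cup_holder: fixed square wooden board, 78 by 78 mm, 6 mm thick, with a ring of dark rim bead, room inside 50 mm across, for the cup's foot. Origin: centre of the board's underside; floor 6 mm above it, rim's top 11 mm
- tile_holder: fixed wooden board, 94 mm (its x axis) by 76 mm (y), 6 mm thick, with a rectangular outline of four dark rim-bead corners, room inside 72 mm (x) by 54 mm (y). Origin: centre of the board's underside; floor 6 mm above it, rim's top 11 mm. The rim is open for the fingers for 34 mm at the middle of both long sides (y = +-27 mm)

How it is judged:
By the outcome, as a careful person would: the job done as asked, in the order asked, and still so for the second after the job is handed in, with the robot touching nothing.
It also fails if it takes over 102 s, if anything falls off the work surface, if the arm or the gripper's body presses on something with over 40 N, if the wrist force passes 120 N, or if a joint passes its speed limit or range.

## Working session

There is one attempt and no reset: what is moved stays moved. The work goes in short steps, Python scripts to look and compute and a tool call to move; the robot and the scene stay as the last step left them, time stands still between calls to the robot, and variables do not carry over. Pictures are saved under pics/ and viewed, at most 14 in all, crops included, and the job is handed in when it is done.

Besides the shell and the picture viewer there is one more tool, called in YAML: its name, and indented under it one key for each argument. jog_arm: Moves the arm, as the interface text tells. Its arguments: {"type":"object","properties":{"deltas":{"type":"array","items":{"type":"array"}},"gripper":{"type":"number"},"grip_force":{"type":"number"}},"required":["deltas"]}

```bash
mkdir -p pics
cat > h.py <<'E'
import numpy as np, cv2
from station import bot, imaging, finish_job
def grab(n):
    s=bot.get_state(); f=imaging.grab_frame(n)
    if n=="wrist":
        T=np.eye(4);T[:3,:3]=s["eef_rot"];T[:3,3]=s["eef_pos"];f["T"]=T@np.array(f["T_tool_cam"])
    else: f["T"]=np.array(f["cam_to_world"])
    f["K"]=np.array(f["camera_matrix"]);return f
def save(f,n): cv2.imwrite("pics/"+n,cv2.cvtColor(f["img"],cv2.COLOR_RGB2BGR))
def cast(f,uv,z):
    uv=np.atleast_2d(np.array(uv,float));d=np.c_[uv,np.ones(len(uv))]@np.linalg.inv(f["K"]).T@f["T"][:3,:3].T
    o=f["T"][:3,3];return o+d*((z-o[2])/d[:,2])[:,None]
def cloud(f):
    v,u=np.mgrid[:400,:640];r=f["range_z"]
    p=np.stack([u,v,np.ones_like(u)],-1)@np.linalg.inv(f["K"]).T*r[...,None]
    P=p@f["T"][:3,:3].T+f["T"][:3,3];P[r==0]=np.nan;return P
E
python3 - <<'E'
from h import *
s=bot.get_state();print(s)
for n in("scene","side"):
    f=grab(n);save(f,n+"0.png");print(n,f["T"].round(3).tolist(),f["K"].round(1).tolist())
E
```

```text
{'time': 0.0, 'q': array([ 1.11350923,  0.61593945, -0.01265365,  1.42491086,  0.00813118,
        1.1033746 , -0.04040044]), 'qvel': array([ 0.00049301, -0.00091243,  0.00014349, -0.00046081, -0.00137868,
        0.00146088, -0.00112662]), 'tau': array([ 2.09284717e-04, -4.58935118e+01,  2.09097960e-01, -1.65742868e+01,
       -6.10992545e-02,  2.04786868e-02,  2.16973995e-04]), 'eef_pos': array([ 0.27111746, -0.58988286,  0.21746398]), 'eef_rot': array([[ 9.08591087e-01,  4.17685272e-01, -1.11774626e-03],
       [ 4.17686766e-01, -9.08588108e-01,  2.32712857e-03],
       [-4.35636293e-05, -2.58127609e-03, -9.99996668e-01]]), 'contact_force': array([ 0.43212568, -1.17391136, -0.73744799]), 'torque': array([-0.0194686 , -0.02827931, -0.01997181]), 'gripper_force': 0.0, 'finger_gap': 0.998739124916535}
scene [[-0.76, -0.468, 0.451, 0.057], [-0.65, 0.555, -0.519, 0.381], [-0.007, -0.688, -0.726, 0.797], [0.0, 0.0, 0.0, 1.0]] [[368.4, 0.0, 324.6], [0.0, 368.4, 198.9], [0.0, 0.0, 1.0]]
side [[-0.964, -0.137, 0.228, 0.183], [-0.265, 0.424, -0.866, 1.168], [0.022, -0.895, -0.445, 0.702], [0.0, 0.0, 0.0, 1.0]] [[497.8, 0.0, 322.3], [0.0, 497.8, 202.1], [0.0, 0.0, 1.0]]
```

View pics/scene0.png

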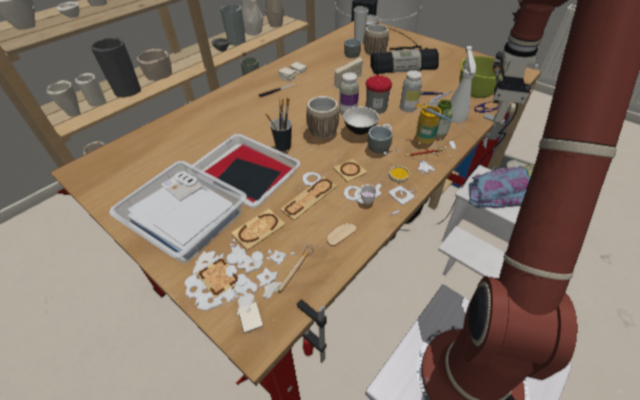

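View pics/side0.png

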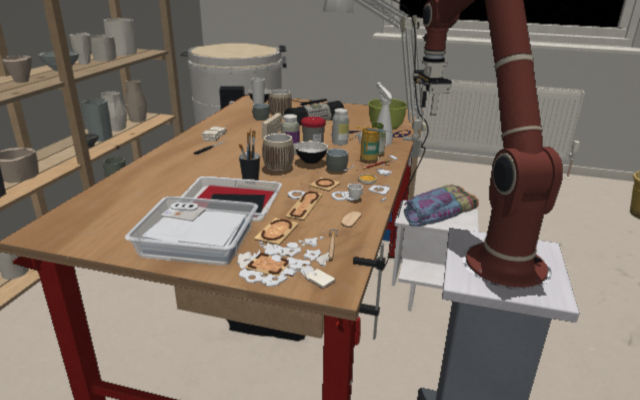

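The scene view shows the tile at (250,317), loop tool (280,290)-(308,249), rib (342,234) and cup (367,196). The holders are: tile (215,277), rib (258,229), loop (307,198) and cup (350,170). The side view agrees. Next I'll get rough positions and an enlarged crop.

Run:
```python
from h import *
f=grab("scene")
for n,uv in dict(tile=(250,317),handle_end=(280,290),loop_end=(309,247),rib=(342,234),cup=(367,196),tileH=(215,277),ribH=(258,229),loopH=(307,198),cupH=(350,170)).items():
    P=cast(f,uv,0.006)[0];print(n,P.round(3),np.hypot(P[0],P[1]).round(3))
c=f["img"][150:345,170:430];cv2.imwrite("pics/crop.png",cv2.cvtColor(cv2.resize(c,(780,585),interpolation=cv2.INTER_CUBIC),cv2.COLOR_RGB2BGR))
print(grab("wrist")["T_tool_cam"])
```

```text
tile [0.438 0.206 0.006] 0.484
handle_end [0.435 0.113 0.006] 0.45
loop_end [ 0.467 -0.026  0.006] 0.468
rib [ 0.428 -0.116  0.006] 0.443
cup [ 0.46  -0.275  0.006] 0.536
tileH [0.583 0.192 0.006] 0.614
ribH [0.615 0.02  0.006] 0.615
loopH [ 0.592 -0.154  0.006] 0.611
cupH [ 0.57  -0.334  0.006] 0.66
[[ 9.34585480e-05 -9.69661810e-01 -2.44450334e-01  6.83491377e-02]
 [ 9.99999993e-01  7.26655967e-05  9.40783875e-05  4.92889117e-04]
 [-7.34610901e-05 -2.44450341e-01  9.69661810e-01 -1.64836477e-01]
 [ 0.00000000e+00  0.00000000e+00  0.00000000e+00  1.00000000e+00]]
```

View pics/crop.png

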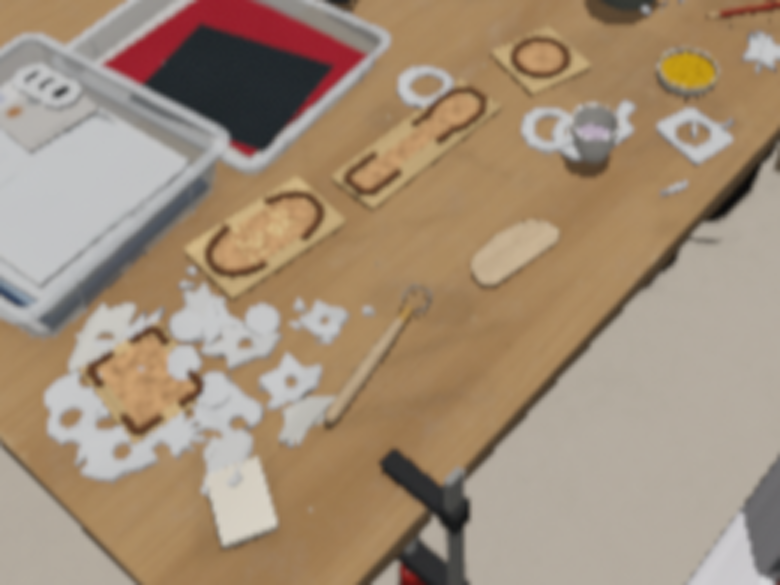

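The crop shows the loop holder's wide end at the upper right (475,105), and the tool's loop at (415,300) points the same way. White paper cut-outs lie around the tile and its holder. Next I'll fly to a viewpoint above the middle.

```bash
cat >> h.py <<'E'
from scipy.spatial.transform import Rotation as Ro
def Rd(yaw):
    c,s=np.cos(np.radians(yaw)),np.sin(np.radians(yaw));return np.array([[c,s,0],[s,-c,0],[0,0,-1.]])
def plan(pos,yaw,n,start=None):
    """constant row of n that brings the tool to pos (m), yaw of tool x (deg)"""
    s=bot.get_state();p,R=(np.array(s["eef_pos"]),np.array(s["eef_rot"])) if start is None else (np.array(start[0]),Rd(start[1]))
    w=Ro.from_matrix(R.T@Rd(yaw)).as_rotvec()/n
    A=sum(R@Ro.from_rotvec(w*k).as_matrix() for k in range(n))
    d=np.linalg.solve(A,np.array(pos)-p)*100
    print(n,"x",d.round(2).tolist(),np.degrees(w).round(2).tolist(),"|row mm",(np.linalg.norm(d)*10).round(1))
E
python3 -c "
from h import *
plan((.49,-.05,.32),0,18)"
```

```text
18 x [1.87, -2.67, -0.57] [-0.01, 0.0, 1.37] |row mm 33.1
```

jog_arm:
  deltas:
    - [[1.87,-2.67,-0.57],[0,0,1.37]]
    - [[1.87,-2.67,-0.57],[0,0,1.37]]
    - [[1.87,-2.67,-0.57],[0,0,1.37]]
    - [[1.87,-2.67,-0.57],[0,0,1.37]]
    - [[1.87,-2.67,-0.57],[0,0,1.37]]
    - [[1.87,-2.67,-0.57],[0,0,1.37]]
    - [[1.87,-2.67,-0.57],[0,0,1.37]]
    - [[1.87,-2.67,-0.57],[0,0,1.37]]
    - [[1.87,-2.67,-0.57],[0,0,1.37]]
    - [[1.87,-2.67,-0.57],[0,0,1.37]]
    - [[1.87,-2.67,-0.57],[0,0,1.37]]
    - [[1.87,-2.67,-0.57],[0,0,1.37]]
    - [[1.87,-2.67,-0.57],[0,0,1.37]]
    - [[1.87,-2.67,-0.57],[0,0,1.37]]
    - [[1.87,-2.67,-0.57],[0,0,1.37]]
    - [[1.87,-2.67,-0.57],[0,0,1.37]]
    - [[1.87,-2.67,-0.57],[0,0,1.37]]
    - [[1.87,-2.67,-0.57],[0,0,1.37]]
  gripper: 9.3

```text
time: 2.0
eef_pos: [0.4895, -0.0494, 0.3215]
eef_rot: [[1.0, -0.001, -0.0], [-0.001, -1.0, -0.0], [-0.0, 0.0, -1.0]]
contact_force: [1.2, -0.3, 0.6]
finger_gap: 1.002
gripper_force: 0.0
```

Run:
```python
from h import *
f=grab("wrist");save(f,"w1.png");print(bot.get_state()["eef_pos"],f["K"].round(1).tolist(),f["T"].round(3).tolist())
```

```text
[ 0.49303647 -0.04275771  0.32228734] [[350.2, 0.0, 324.8], [0.0, 350.2, 205.0], [0.0, 0.0, 1.0]] [[-0.0, -0.97, -0.245, 0.558], [-1.0, 0.0, -0.0, -0.049], [0.0, 0.245, -0.97, 0.486], [0.0, 0.0, 0.0, 1.0]]
```

View pics/w1.png

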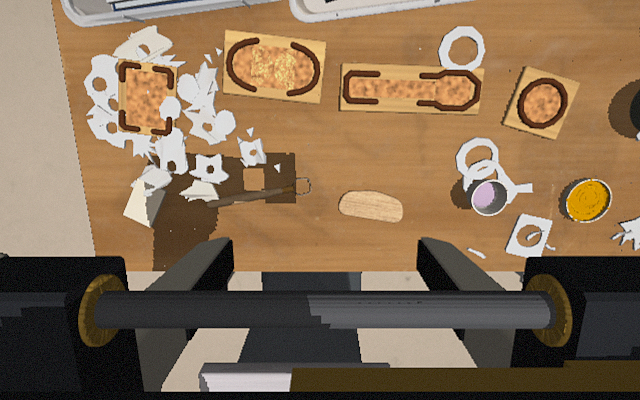

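The wrist view shows everything: tile (145,200) with paper touching its edge, loop tool (210,203)-(305,187), rib (370,206), cup (489,196). Holders: tile (147,97), rib (274,66), loop (411,89), cup (541,102). Now I'll measure with masks.

```bash
cat > m.py <<'E'
from h import *
def rect(xy):
    (c,wh,a)=cv2.minAreaRect((np.asarray(xy)*1000).astype(np.float32));w,h=wh
    if w<h: w,h,a=h,w,a-90
    a=(a+90)%180-90
    return np.array(c)/1000,(round(w,1),round(h,1)),round(a,2)   # long axis angle deg in world
def big(m):
    n,l,st,_=cv2.connectedComponentsWithStats(m.astype(np.uint8));k=1+st[1:,4].argmax();return l==k
def outline(f,mask,z):
    c=max(cv2.findContours(mask.astype(np.uint8),cv2.RETR_EXTERNAL,cv2.CHAIN_APPROX_NONE)[0],key=len)[:,0,:]
    return cast(f,c,z)[:,:2]
E
python3 - <<'E'
from m import *
for _ in range(3): print(bot.get_state()["eef_pos"].round(4)); f=grab("wrist")
P=cloud(f);Z=P[...,2];np.savez("w1.npz",Z=Z)
print("table z",np.nanmedian(Z[140:150,300:400]),np.nanstd(Z[140:150,300:400]))
hsv=cv2.cvtColor(f["img"],cv2.COLOR_RGB2HSV)
for n,(u,v) in dict(tab=(330,140),board=(318,92),rib=(370,206),tile=(135,208),handle=(240,198),cup=(489,200),cupw=(489,214),bead=(232,66),paper=(100,85),cork=(400,90)).items(): print(n,hsv[v,u],Z[v,u].round(4))
for n,(u0,u1,v0,v1),z in [("tileH",(112,182,52,140),.006),("ribH",(215,332,25,108),.006),("loopH",(333,490,55,118),.006),("cupH",(498,585,60,145),.006),("rib",(330,410,180,230),.006)]:
    m=np.zeros(Z.shape,bool);m[v0:v1,u0:u1]=True
    mm=big(m&(Z>.0035)&(Z<.02));print(n,mm.sum(),np.nanmedian(Z[mm]).round(4),rect(outline(f,mm,z)))
    b=m&(hsv[...,2]<105)&(hsv[...,1]>90);print("   bead",b.sum(),rect(cast(f,np.argwhere(b)[:,::-1],.011)[:,:2]))
E
```

```text
[ 0.493  -0.0428  0.3223]
[ 0.4914 -0.0453  0.3217]
[ 0.4899 -0.0483  0.3213]
table z -0.0014461500721722476 0.0008831571617760856
tab [ 15 134 181] -0.0003
board [ 18 130 217] 0.0044
rib [ 16  96 218] 0.0056
tile [ 18  30 238] 0.0088
handle [ 15  98 102] 0.0116
cup [150  31 205] 0.0189
cupw [ 17  20 117] 0.0357
bead [ 11 172  89] 0.01
paper [ 15 144 158] -0.0008
cork [ 14 150 218] 0.0051
tileH 4488 0.0055 (array([0.58039386, 0.18706946]), (108.7, 91.2), -5.4)
   bead 750 (array([0.58004242, 0.18167484]), (85.7, 76.0), -8.08)
ribH 6100 0.0054 (array([0.61883679, 0.01715398]), (128.8, 77.3), 83.55)
   bead 936 (array([0.61938867, 0.01882626]), (123.7, 64.1), 83.13)
loopH 6641 0.0054 (array([ 0.59782874, -0.16159921]), (185.6, 75.4), -89.68)
   bead 1332 (array([ 0.5995799 , -0.15878178]), (183.0, 66.7), 89.41)
cupH 3406 0.0055 (array([ 0.57422717, -0.33344928]), (78.1, 77.5), 74.19)
   bead 966 (array([ 0.57437439, -0.32644519]), (75.6, 75.1), 73.79)
rib 1519 0.0052 (array([ 0.43658038, -0.11506061]), (92.0, 40.4), 80.3)
   bead 23 (array([ 0.44445203, -0.07091928]), (26.7, 4.5), -20.88)
```

```bash
python3 -c "
from h import *
plan((.437,-.115,.12),80.3,13)"
```

```text
13 x [-0.67, 0.17, 1.55] [-0.0, 0.0, -6.17] |row mm 16.9
```

jog_arm:
  deltas:
    - [[-0.67,0.17,1.55],[0,0,-6.17]]
    - [[-0.67,0.17,1.55],[0,0,-6.17]]
    - [[-0.67,0.17,1.55],[0,0,-6.17]]
    - [[-0.67,0.17,1.55],[0,0,-6.17]]
    - [[-0.67,0.17,1.55],[0,0,-6.17]]
    - [[-0.67,0.17,1.55],[0,0,-6.17]]
    - [[-0.67,0.17,1.55],[0,0,-6.17]]
    - [[-0.67,0.17,1.55],[0,0,-6.17]]
    - [[-0.67,0.17,1.55],[0,0,-6.17]]
    - [[-0.67,0.17,1.55],[0,0,-6.17]]
    - [[-0.67,0.17,1.55],[0,0,-6.17]]
    - [[-0.67,0.17,1.55],[0,0,-6.17]]
    - [[-0.67,0.17,1.55],[0,0,-6.17]]
    - [[0,0,0],[0,0,0]]
    - [[0,0,0],[0,0,0]]
    - [[0,0,0],[0,0,0]]
    - [[0,0,0],[0,0,0]]

```text
time: 3.9
eef_pos: [0.438, -0.115, 0.1206]
eef_rot: [[0.17, 0.985, 0.002], [0.985, -0.17, -0.001], [-0.0, 0.002, -1.0]]
contact_force: [-0.4, 0.3, 0.2]
finger_gap: 1.0
gripper_force: 0.0
```

Run:
```python
from m import *
f=grab("wrist");save(f,"w2.png");s=bot.get_state();print(s["eef_pos"].round(4))
Z=cloud(f)[...,2];hsv=cv2.cvtColor(f["img"],cv2.COLOR_RGB2HSV);v,u=cast(f,[[320,200]],0)[0,:2],0
P=cloud(f);m=(Z>.003)&(Z<.012)&(np.hypot(P[...,0]-.437,P[...,1]+.115)<.07)
mm=big(m);print(mm.sum(),np.median(Z[mm]),rect(outline(f,mm,.006)))
```

```text
[ 0.4379 -0.115   0.1205]
4636 0.005029552767081197 (array([ 0.43641971, -0.115689  ]), (92.1, 40.3), 80.56)
```

View pics/w2.png

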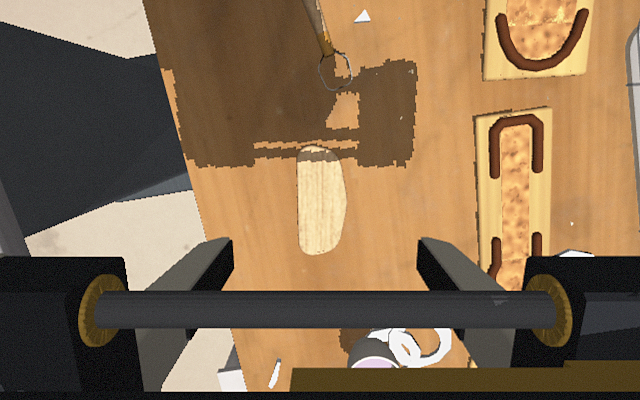

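The rib lies centred between the fingers, at (320,200). I'll descend and grip it.

jog_arm:
  deltas:
    - [[-0.1,-0.14,2.0],[0,0,-0.3]]
    - [[0,0,2.5],[0,0,0]]
    - [[0,0,2.5],[0,0,0]]
    - [[0,0,2.5],[0,0,0]]
    - [[0,0,1.2],[0,0,0]]
    - [[0,0,0.6],[0,0,0]]
    - [[0,0,0.3],[0,0,0]]
    - [[0,0,0.1],[0,0,0]]
    - [[0,0,0],[0,0,0]]
    - [[0,0,0],[0,0,0]]
  gripper: 6

```text
time: 4.95
eef_pos: [0.4364, -0.116, 0.0034]
eef_rot: [[0.165, 0.986, 0.001], [0.986, -0.165, -0.0], [0.0, 0.001, -1.0]]
contact_force: [0.6, 0.5, 0.9]
finger_gap: 0.649
gripper_force: 0.0
```

jog_arm:
  deltas:
    - [[0,0,0],[0,0,0]]
    - [[0,0,0],[0,0,0]]
    - [[0,0,0],[0,0,0]]
    - [[0,0,0],[0,0,0]]
    - [[0,0,0],[0,0,0]]
    - [[0,0,0],[0,0,0]]
  gripper: 3
  grip_force: 12

```text
time: 5.55
eef_pos: [0.4359, -0.1159, 0.0029]
eef_rot: [[0.164, 0.986, -0.0], [0.986, -0.164, -0.0], [-0.0, -0.0, -1.0]]
contact_force: [0.5, -0.4, 3.1]
finger_gap: 0.426
gripper_force: 12.0
```

```bash
python3 -c "
from h import *
plan((.619,.018,.09),83.5,8,((.436,-.116,.09),80.56))"
```

```text
8 x [1.98, 2.03, -0.0] [0.0, 0.0, -0.37] |row mm 28.4
```

jog_arm:
  deltas:
    - [[0,0,-1.5],[0,0,0]]
    - [[0,0,-3],[0,0,0]]
    - [[0,0,-3],[0,0,0]]
    - [[0,0,-1.2],[0,0,0]]
    - [[1.98,2.03,0],[0,0,-0.37]]
    - [[1.98,2.03,0],[0,0,-0.37]]
    - [[1.98,2.03,0],[0,0,-0.37]]
    - [[1.98,2.03,0],[0,0,-0.37]]
    - [[1.98,2.03,0],[0,0,-0.37]]
    - [[1.98,2.03,0],[0,0,-0.37]]
    - [[1.98,2.03,0],[0,0,-0.37]]
    - [[1.98,2.03,0],[0,0,-0.37]]
    - [[0,0,0],[0,0,0]]
    - [[0,0,0],[0,0,0]]
    - [[0,0,0],[0,0,0]]
    - [[0,0,0],[0,0,0]]

```text
time: 7.15
eef_pos: [0.6182, 0.0163, 0.0896]
eef_rot: [[0.115, 0.993, -0.001], [0.993, -0.115, -0.001], [-0.001, -0.001, -1.0]]
contact_force: [0.6, 0.7, -0.2]
finger_gap: 0.428
gripper_force: 12.0
```

Run:
```python
from m import *
f=grab("wrist");save(f,"w3.png");s=bot.get_state();print(s["eef_pos"].round(4),s["finger_gap"])
P=cloud(f);Z=P[...,2]
m=(Z>.075)&(Z<.11)&(np.hypot(P[...,0]-.619,P[...,1]-.018)<.06);mm=big(m)
print("rib",mm.sum(),np.median(Z[mm]),rect(outline(f,mm,np.median(Z[mm]))))
m=(Z>.0035)&(Z<.014)&(np.hypot(P[...,0]-.619,P[...,1]-.018)<.09)
print("board",m.sum(),rect(outline(f,big(m),.006)))
```

```text
[0.6184 0.0165 0.0897] 0.4259941005441867
rib 10589 0.09166446242637194 (array([0.61721075, 0.02494944]), (70.9, 62.1), -55.18)
board 8427 (array([0.62213177, 0.03807215]), (87.4, 76.8), 83.53)
```

View pics/w3.png

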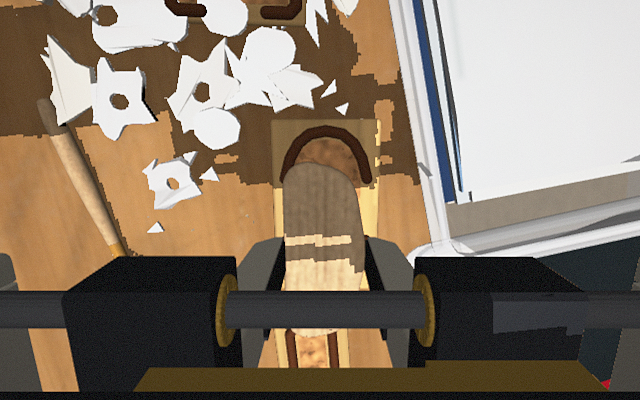

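Rib is level and the board is aligned, with its far edge where expected. Lowering.

jog_arm:
  deltas:
    - [[0.03,0.08,2.5],[0,0,0]]
    - [[0,0,2.5],[0,0,0]]
    - [[0,0,1.4],[0,0,0]]
    - [[0,0,0.8],[0,0,0]]
    - [[0,0,0.4],[0,0,0]]
    - [[0,0,0.2],[0,0,0]]
    - [[0,0,0.2],[0,0,0]]
    - [[0,0,0],[0,0,0]]
    - [[0,0,0],[0,0,0]]

```text
time: 8.1
eef_pos: [0.6204, 0.0181, 0.0103]
eef_rot: [[0.113, 0.994, 0.001], [0.994, -0.113, 0.0], [0.0, 0.001, -1.0]]
contact_force: [-0.1, -0.0, 0.0]
finger_gap: 0.428
gripper_force: 12.0
```

jog_arm:
  deltas:
    - [[0,0,0],[0,0,0]]
    - [[0,0,0],[0,0,0]]
    - [[0,0,0],[0,0,0]]
    - [[0,0,0],[0,0,0]]
  gripper: 5.2

```text
time: 8.5
eef_pos: [0.6201, 0.018, 0.0099]
eef_rot: [[0.113, 0.994, 0.0], [0.994, -0.113, 0.0], [0.0, 0.0, -1.0]]
contact_force: [-0.7, 0.6, 0.6]
finger_gap: 0.559
gripper_force: 0.0
```

```bash
python3 -c "
from h import *
plan((.450,.05,.15),101,7,((.620,.018,.15),83.5))"
```

```text
7 x [0.5, -2.43, -0.0] [0.0, 0.0, -2.5] |row mm 24.8
```

jog_arm:
  deltas:
    - [[0,0,-1],[0,0,0]]
    - [[0,0,-3],[0,0,0]]
    - [[0,0,-4],[0,0,0]]
    - [[0,0,-4],[0,0,0]]
    - [[0,0,-2],[0,0,0]]
    - [[0.5,-2.43,0],[0,0,-2.5]]
    - [[0.5,-2.43,0],[0,0,-2.5]]
    - [[0.5,-2.43,0],[0,0,-2.5]]
    - [[0.5,-2.43,0],[0,0,-2.5]]
    - [[0.5,-2.43,0],[0,0,-2.5]]
    - [[0.5,-2.43,0],[0,0,-2.5]]
    - [[0.5,-2.43,0],[0,0,-2.5]]
    - [[0,0,0],[0,0,0]]
    - [[0,0,0],[0,0,0]]
    - [[0,0,0],[0,0,0]]
    - [[0,0,0],[0,0,0]]

```text
time: 10.1
eef_pos: [0.4512, 0.0499, 0.15]
eef_rot: [[-0.19, 0.982, 0.001], [0.982, 0.19, 0.0], [0.0, 0.001, -1.0]]
contact_force: [0.5, -0.8, 0.2]
finger_gap: 0.558
gripper_force: 0.0
```

Run:
```python
from m import *
f=grab("wrist");save(f,"w4.png");s=bot.get_state();print(s["eef_pos"].round(4))
P=cloud(f);Z=P[...,2];np.save("P4.npy",P)
# handle: components higher than 7 mm
m=(Z>.007)&(Z<.018)&(P[...,0]<.53)&(P[...,0]>.4)&(P[...,1]<.2)&(P[...,1]>-.1)
n,l,st,c=cv2.connectedComponentsWithStats(m.astype(np.uint8))
for k in range(1,n):
    if st[k,4]>60: print(st[k],c[k].round(),rect(P[l==k][:,:2]),np.median(Z[l==k]).round(4))
```

```text
[0.451  0.0499 0.1498]
[ 305    1  104   57 1566] [361.  27.] (array([0.45106613, 0.18724382]), (87.8, 27.0), -2.09) 0.0077
[ 311   73   42  188 2202] [326. 169.] (array([0.45003912, 0.06977074]), (168.3, 27.2), -85.76) 0.0103
[353 135  13  26  99] [359. 146.] (array([0.4733118 , 0.09631533]), (21.3, 10.0), -84.54) 0.0075
[388 190  20  11 157] [398. 194.] (array([0.51684741, 0.06158057]), (17.4, 9.4), 11.39) 0.0081
```

View pics/w4.png

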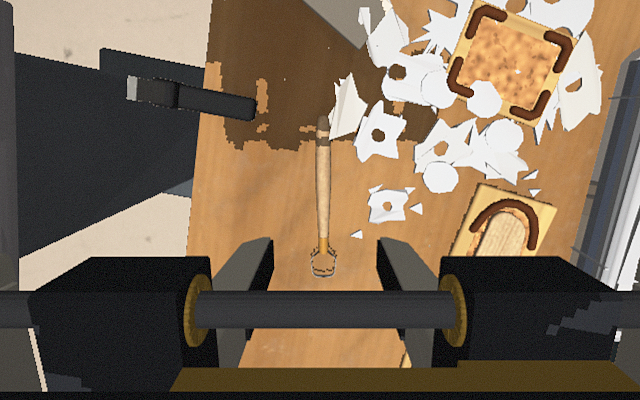

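The handle end is at (322,117) and the loop end at (322,276). The grasp point, near (323,200), is clear of paper.

Run:
```python
from m import *
f=grab("wrist");a=cast(f,[322.5,117],.007)[0];b=cast(f,[322.5,277],.007)[0]
print(a,b,np.linalg.norm(a-b))
# handle axis from mask of bright handle rows
Z=cloud(f)[...,2];pts=[]
for v in range(150,236,8):
    u=np.where(Z[v,300:350]>.006)[0]+300;u=u[u<338]
    if len(u)>4: pts.append([u.mean(),v])
Q=cast(f,pts,.008)[:,:2];vx,vy,x0,y0=cv2.fitLine(Q.astype(np.float32),cv2.DIST_HUBER,0,1e-4,1e-4).ravel()
if vy<0: vx,vy=-vx,-vy
ang=np.degrees(np.arctan2(vy,vx));d=np.array([vx,vy])
pa=((a[:2]-[x0,y0])@d);o=np.array([x0,y0])+(pa-.075)*d;g=o+.012*d
print("axis",ang,"origin",o,"grip",g)
plan((g[0],g[1],.05),ang,6)
```

```text
[0.43751695 0.11550661 0.007     ] [ 0.46546658 -0.03010926  0.007     ] 0.1482739429402368
axis 100.88707 origin [0.45212922 0.04194243] grip [0.44986274 0.05372645]
6 x [0.06, -0.0, 1.66] [0.0, -0.0, 0.01] |row mm 16.6
```

jog_arm:
  deltas:
    - [[0.19,0,3],[0,0,0]]
    - [[0.18,0,3.5],[0,0,0]]
    - [[0,0,3.5],[0,0,0]]
    - [[0,0,2.5],[0,0,0]]
    - [[0,0,1.2],[0,0,0]]
    - [[0,0,0.6],[0,0,0]]
    - [[0,0,0.3],[0,0,0]]
    - [[0,0,0.1],[0,0,0]]
    - [[0,0,0],[0,0,0]]
    - [[0,0,0],[0,0,0]]
  gripper: 4

```text
time: 11.2
eef_pos: [0.4498, 0.0536, 0.0034]
eef_rot: [[-0.19, 0.982, 0.001], [0.982, 0.19, 0.0], [0.0, 0.001, -1.0]]
contact_force: [0.7, -0.1, -0.4]
finger_gap: 0.428
gripper_force: 0.0
```

jog_arm:
  deltas:
    - [[0,0,0],[0,0,0]]
    - [[0,0,0],[0,0,0]]
    - [[0,0,0],[0,0,0]]
    - [[0,0,0],[0,0,0]]
    - [[0,0,0],[0,0,0]]
    - [[0,0,0],[0,0,0]]
  gripper: 0.5
  grip_force: 15

```text
time: 11.8
eef_pos: [0.4493, 0.0535, 0.0029]
eef_rot: [[-0.191, 0.982, 0.0], [0.982, 0.191, 0.0], [-0.0, 0.0, -1.0]]
contact_force: [-0.5, -0.3, 2.4]
finger_gap: 0.149
gripper_force: 15.0
```

Run:
```python
from m import *
# loop holder centre ~(.598,-.160), y axis ~ 90 ; grip 12 mm towards +y
plan((.598,-.148,.15),90,9,((.45,.0537,.10),100.9))
```

```text
9 x [-2.41, 1.4, -0.56] [0.0, 0.0, 1.21] |row mm 28.4
```

jog_arm:
  deltas:
    - [[0,0,-1.2],[0,0,0]]
    - [[0,0,-2.5],[0,0,0]]
    - [[0,0,-3.5],[0,0,0]]
    - [[0,0,-2.5],[0,0,0]]
    - [[-2.41,1.4,-0.56],[0,0,1.21]]
    - [[-2.41,1.4,-0.56],[0,0,1.21]]
    - [[-2.41,1.4,-0.56],[0,0,1.21]]
    - [[-2.41,1.4,-0.56],[0,0,1.21]]
    - [[-2.41,1.4,-0.56],[0,0,1.21]]
    - [[-2.41,1.4,-0.56],[0,0,1.21]]
    - [[-2.41,1.4,-0.56],[0,0,1.21]]
    - [[-2.41,1.4,-0.56],[0,0,1.21]]
    - [[-2.41,1.4,-0.56],[0,0,1.21]]
    - [[0,0,0],[0,0,0]]
    - [[0,0,0],[0,0,0]]
    - [[0,0,0],[0,0,0]]
    - [[0,0,0],[0,0,0]]

```text
time: 13.5
eef_pos: [0.5969, -0.1466, 0.1499]
eef_rot: [[-0.004, 1.0, -0.001], [1.0, 0.004, 0.001], [0.001, -0.001, -1.0]]
contact_force: [-0.0, 1.0, -1.2]
finger_gap: 0.149
gripper_force: 15.0
```

Run:
```python
from m import *
f=grab("wrist");save(f,"w5.png");s=bot.get_state();print(s["eef_pos"].round(4),s["finger_gap"])
P=cloud(f);Z=P[...,2];hsv=cv2.cvtColor(f["img"],cv2.COLOR_RGB2HSV)
m=(Z>.0035)&(Z<.014)&(abs(P[...,0]-.598)<.045)&(P[...,1]<-.05)&(P[...,1]>-.27)
print("board",m.sum(),rect(outline(f,big(m),.006)))
for y in np.arange(-.24,-.06,.02):
    r=P[m&(abs(P[...,1]-y)<.003)][:,0]
    if len(r)>20: print(y.round(3),np.percentile(r,[.5,99.5]).round(4),np.percentile(r,[1,99]).mean().round(4))
y=P[m][:,1];print(y.min(),y.max())
m=(Z>.12)&(Z<.175)&(hsv[...,1]>50)&(abs(P[...,0]-.598)<.02);print("tool",m.sum(),rect(P[big(m)][:,:2]),np.median(Z[big(m)]))
```

```text
[ 0.5971 -0.1469  0.1501] 0.14655455444705381
board 5553 (array([ 0.59402521, -0.13100021]), (121.7, 59.2), 88.14)
-0.24 [0.5839 0.6121] 0.598
-0.18 [0.5629 0.6215] 0.5926
-0.16 [0.5642 0.6227] 0.5931
-0.14 [0.5646 0.6231] 0.5936
-0.12 [0.565  0.6237] 0.5944
-0.1 [0.5663 0.6241] 0.5952
-0.08 [0.5669 0.6245] 0.596
-0.24285207536972359 -0.05067283278828455
tool 5375 (array([ 0.59771588, -0.12269084]), (82.2, 16.4), -88.78) 0.158155719205182
```

View pics/w5.png

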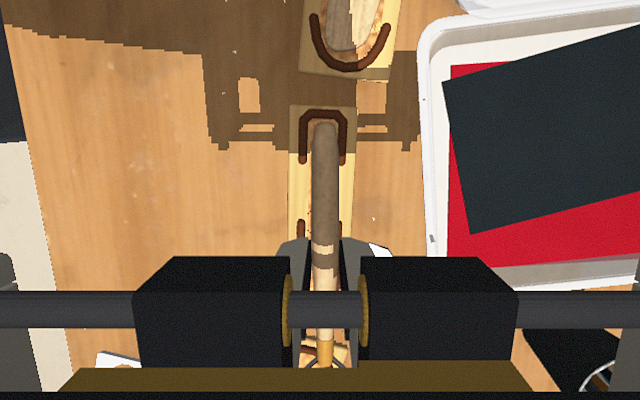

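The tool hangs over the holder (far bead at (323,110)). The board's axis is 88°, centre about (0.593,-0.163). I'll correct and lower.

jog_arm:
  deltas:
    - [[-0.2,-0.18,1.5],[0,0,1.2]]
    - [[-0.2,-0.18,3],[0,0,1.2]]
    - [[0,0,3.2],[0,0,0]]
    - [[0,0,3],[0,0,0]]
    - [[0,0,1.6],[0,0,0]]
    - [[0,0,0.8],[0,0,0]]
    - [[0,0,0.5],[0,0,0]]
    - [[0,0,0.3],[0,0,0]]
    - [[0,0,0.1],[0,0,0]]
    - [[0,0,0],[0,0,0]]
    - [[0,0,0],[0,0,0]]

```text
time: 14.65
eef_pos: [0.5944, -0.1523, 0.0109]
eef_rot: [[0.04, 0.999, 0.001], [0.999, -0.04, -0.0], [-0.0, 0.001, -1.0]]
contact_force: [-0.7, 0.2, -0.6]
finger_gap: 0.148
gripper_force: 15.0
```

jog_arm:
  deltas:
    - [[0,0,0],[0,0,0]]
    - [[0,0,0],[0,0,0]]
    - [[0,0,0],[0,0,0]]
    - [[0,0,0],[0,0,0]]
  gripper: 3

```text
time: 15.05
eef_pos: [0.594, -0.1522, 0.0103]
eef_rot: [[0.04, 0.999, 0.0], [0.999, -0.04, 0.0], [0.0, 0.0, -1.0]]
contact_force: [-0.3, -0.1, 0.4]
finger_gap: 0.32
gripper_force: 0.0
```

Run:
```python
from m import *
print(bot.get_state()["eef_pos"])
plan((.50,-.25,.20),45,10,((.594,-.151,.14),88))
```

```text
[ 0.59400626 -0.15224689  0.01025464]
10 x [-1.29, -0.53, -0.6] [0.0, 0.0, 4.3] |row mm 15.2
```

jog_arm:
  deltas:
    - [[0,0,-1],[0,0,0]]
    - [[0,0,-3],[0,0,0]]
    - [[0,0,-4],[0,0,0]]
    - [[0,0,-4],[0,0,0]]
    - [[0,0,-1],[0,0,0]]
    - [[-1.29,-0.53,-0.6],[0,0,4.3]]
    - [[-1.29,-0.53,-0.6],[0,0,4.3]]
    - [[-1.29,-0.53,-0.6],[0,0,4.3]]
    - [[-1.29,-0.53,-0.6],[0,0,4.3]]
    - [[-1.29,-0.53,-0.6],[0,0,4.3]]
    - [[-1.29,-0.53,-0.6],[0,0,4.3]]
    - [[-1.29,-0.53,-0.6],[0,0,4.3]]
    - [[-1.29,-0.53,-0.6],[0,0,4.3]]
    - [[-1.29,-0.53,-0.6],[0,0,4.3]]
    - [[-1.29,-0.53,-0.6],[0,0,4.3]]
    - [[0,0,0],[0,0,0]]
    - [[0,0,0],[0,0,0]]
    - [[0,0,0],[0,0,0]]
    - [[0,0,0],[0,0,0]]
  gripper: 8

```text
time: 16.95
eef_pos: [0.4998, -0.2495, 0.1997]
eef_rot: [[0.709, 0.705, -0.0], [0.705, -0.709, 0.001], [0.0, -0.001, -1.0]]
contact_force: [0.4, -0.5, -0.1]
finger_gap: 0.857
gripper_force: 0.0
```

Run:
```python
from m import *
f=grab("wrist");save(f,"w6.png");s=bot.get_state();print(s["eef_pos"].round(4))
P=cloud(f);Z=P[...,2]
m=(Z>.037)&(Z<.047)&(np.hypot(P[...,0]-.46,P[...,1]+.275)<.06)
print("rim",m.sum(),cv2.minEnclosingCircle((P[m][:,:2]*1000).astype(np.float32)),rect(P[m][:,:2]),np.nanmax(Z[m]))
m=(Z>.0035)&(Z<.014)&(np.hypot(P[...,0]-.574,P[...,1]+.333)<.07)
print("board",m.sum(),rect(outline(f,big(m),.006)))
hsv=cv2.cvtColor(f["img"],cv2.COLOR_RGB2HSV)
b=big(m&(Z>.002)&(hsv[...,2]<120)&(hsv[...,1]>130));print("bead",b.sum(),cv2.minEnclosingCircle((outline(f,b,.011)*1000).astype(np.float32)))
```

```text
[ 0.4998 -0.2496  0.1997]
rim 418 ((455.0397644042969, -264.984130859375), 24.782251358032227) (array([ 0.45485175, -0.26506775]), (48.7, 47.7), -73.15) 0.04223753415956538
board 5125 (array([ 0.57420569, -0.334646  ]), (77.4, 76.9), 74.11)
bead 1110 ((574.5745849609375, -333.77734375), 32.30374526977539)
```

View pics/w6.png

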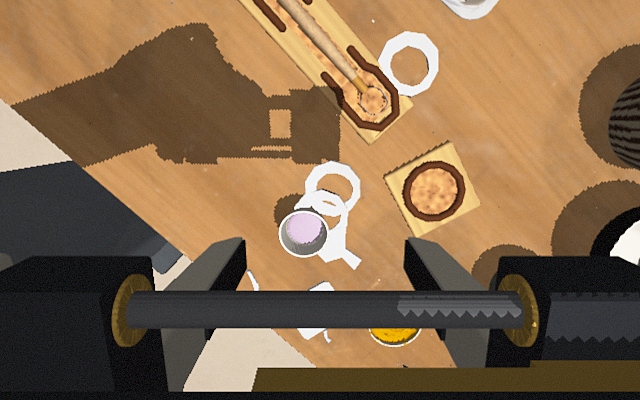

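The loop tool lies cleanly in its outline with the loop at the wide end. The cup rim, centred near (303,233), measures 48 mm at (0.455,-0.265). The cup holder is at (0.5744,-0.334).

Run:
```python
from m import *
plan((.455,-.265,.08),45,5)
plan((.5744,-.334,.10),45,6,((.455,-.265,.10),45))
```

```text
5 x [-0.85, -0.41, 2.39] [-0.01, -0.0, -0.04] |row mm 25.7
6 x [0.59, 2.22, -0.0] [0.0, 0.0, 0.0] |row mm 23.0
```

jog_arm:
  deltas:
    - [[-0.85,-0.41,2.39],[0,0,0]]
    - [[-0.85,-0.41,2.39],[0,0,0]]
    - [[-0.85,-0.41,2.39],[0,0,0]]
    - [[-0.85,-0.41,2.39],[0,0,0]]
    - [[-0.85,-0.41,2.39],[0,0,0]]
    - [[0,0,0],[0,0,0]]
    - [[0,0,1.5],[0,0,0]]
    - [[0,0,2],[0,0,0]]
    - [[0,0,1.5],[0,0,0]]
    - [[0,0,0.7],[0,0,0]]
    - [[0,0,0],[0,0,0]]
    - [[0,0,0],[0,0,0]]
    - [[0,0,0],[0,0,0]]
  gripper: 7.5

```text
time: 18.3
eef_pos: [0.4556, -0.2659, 0.0246]
eef_rot: [[0.711, 0.704, 0.002], [0.704, -0.711, -0.001], [0.001, 0.002, -1.0]]
contact_force: [0.1, -0.5, -0.0]
finger_gap: 0.807
gripper_force: 0.0
```

jog_arm:
  deltas:
    - [[0,0,0],[0,0,0]]
    - [[0,0,0],[0,0,0]]
    - [[0,0,0],[0,0,0]]
    - [[0,0,0],[0,0,0]]
    - [[0,0,0],[0,0,0]]
    - [[0,0,0],[0,0,0]]
  gripper: 3.5
  grip_force: 15

```text
time: 18.9
eef_pos: [0.4547, -0.2656, 0.0237]
eef_rot: [[0.711, 0.703, -0.0], [0.703, -0.711, 0.0], [-0.0, -0.0, -1.0]]
contact_force: [0.1, 0.8, 1.8]
finger_gap: 0.511
gripper_force: 15.0
```

jog_arm:
  deltas:
    - [[0,0,-0.8],[0,0,0]]
    - [[0,0,-2],[0,0,0]]
    - [[0,0,-2.5],[0,0,0]]
    - [[0,0,-1.7],[0,0,0]]
    - [[0.59,2.22,0],[0,0,0]]
    - [[0.59,2.22,0],[0,0,0]]
    - [[0.59,2.22,0],[0,0,0]]
    - [[0.59,2.22,0],[0,0,0]]
    - [[0.59,2.22,0],[0,0,0]]
    - [[0.59,2.22,0],[0,0,0]]
    - [[0,0,0],[0,0,0]]
    - [[0,0,0],[0,0,0]]
    - [[0,0,0],[0,0,0]]
    - [[0,0,0],[0,0,0]]

```text
time: 20.3
eef_pos: [0.5727, -0.3349, 0.0938]
eef_rot: [[0.711, 0.704, -0.001], [0.704, -0.711, 0.0], [-0.0, -0.001, -1.0]]
contact_force: [0.4, -0.1, -0.2]
finger_gap: 0.514
gripper_force: 15.0
```

Run:
```python
from m import *
f=grab("wrist");save(f,"w7.png");s=bot.get_state();print(s["eef_pos"].round(4),s["finger_gap"])
P=cloud(f);Z=P[...,2]
m=(Z>.107)&(Z<.119)&(np.hypot(P[...,0]-.574,P[...,1]+.334)<.027)
print("rim",m.sum(),rect(P[m][:,:2]),np.nanpercentile(Z[m],[5,50,95]))
plan((.5744,-.334,.05),45,3)
```

```text
[ 0.5728 -0.335   0.0938] 0.5139898004400494
rim 1504 (array([ 0.5776676 , -0.33056091]), (51.6, 36.0), -45.25) [0.10770299 0.11026437 0.11684329]
3 x [0.06, 0.01, 1.46] [-0.01, 0.01, -0.09] |row mm 14.6
```

View pics/w7.png

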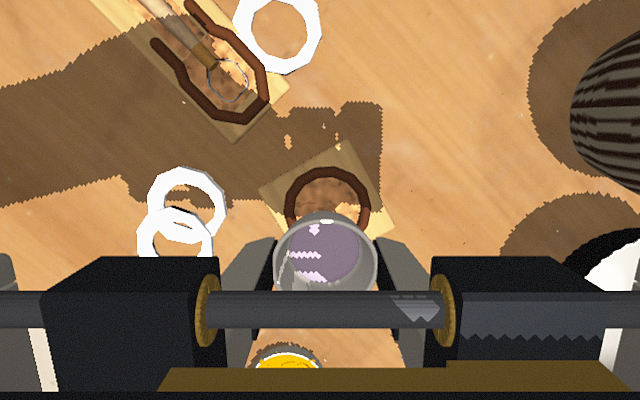

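Cup is held upright over the ring at (327,205). Lowering.

jog_arm:
  deltas:
    - [[0.15,0.03,1.5],[0,0,0]]
    - [[0,0,2],[0,0,0]]
    - [[0,0,1.2],[0,0,0]]
    - [[0,0,0.8],[0,0,0]]
    - [[0,0,0.4],[0,0,0]]
    - [[0,0,0.3],[0,0,0]]
    - [[0,0,0.15],[0,0,0]]
    - [[0,0,0],[0,0,0]]
    - [[0,0,0],[0,0,0]]
    - [[0,0,0],[0,0,0]]

```text
time: 21.35
eef_pos: [0.5751, -0.3347, 0.0307]
eef_rot: [[0.711, 0.703, 0.001], [0.703, -0.711, -0.0], [0.0, 0.001, -1.0]]
contact_force: [0.1, 0.7, -0.4]
finger_gap: 0.517
gripper_force: 15.0
```

jog_arm:
  deltas:
    - [[0,0,0],[0,0,0]]
    - [[0,0,0],[0,0,0]]
    - [[0,0,0],[0,0,0]]
    - [[0,0,0],[0,0,0]]
    - [[0,0,0],[0,0,0]]
  gripper: 7

```text
time: 21.85
eef_pos: [0.5749, -0.3345, 0.0302]
eef_rot: [[0.711, 0.703, 0.0], [0.703, -0.711, 0.0], [0.0, 0.0, -1.0]]
contact_force: [-0.3, 0.1, -0.4]
finger_gap: 0.752
gripper_force: 0.0
```

Run:
```python
from m import *
plan((.47,.16,.2),10,18,((.574,-.334,.13),45))
```

```text
18 x [0.81, -2.73, -0.39] [0.0, 0.0, 1.94] |row mm 28.7
```

jog_arm:
  deltas:
    - [[0,0,-1],[0,0,0]]
    - [[0,0,-3],[0,0,0]]
    - [[0,0,-3.5],[0,0,0]]
    - [[0,0,-2.5],[0,0,0]]

```text
time: 22.25
eef_pos: [0.5758, -0.3349, 0.1333]
eef_rot: [[0.711, 0.703, 0.003], [0.703, -0.711, -0.001], [0.001, 0.003, -1.0]]
contact_force: [0.2, -0.2, 0.2]
finger_gap: 0.753
gripper_force: 0.0
```

jog_arm:
  deltas:
    - [[0.81,-2.73,-0.39],[0,0,1.94]]
    - [[0.81,-2.73,-0.39],[0,0,1.94]]
    - [[0.81,-2.73,-0.39],[0,0,1.94]]
    - [[0.81,-2.73,-0.39],[0,0,1.94]]
    - [[0.81,-2.73,-0.39],[0,0,1.94]]
    - [[0.81,-2.73,-0.39],[0,0,1.94]]
    - [[0.81,-2.73,-0.39],[0,0,1.94]]
    - [[0.81,-2.73,-0.39],[0,0,1.94]]
    - [[0.81,-2.73,-0.39],[0,0,1.94]]
    - [[0.81,-2.73,-0.39],[0,0,1.94]]
    - [[0.81,-2.73,-0.39],[0,0,1.94]]
    - [[0.81,-2.73,-0.39],[0,0,1.94]]
    - [[0.81,-2.73,-0.39],[0,0,1.94]]
    - [[0.81,-2.73,-0.39],[0,0,1.94]]
    - [[0.81,-2.73,-0.39],[0,0,1.94]]
    - [[0.81,-2.73,-0.39],[0,0,1.94]]
    - [[0.81,-2.73,-0.39],[0,0,1.94]]
    - [[0.81,-2.73,-0.39],[0,0,1.94]]

```text
time: 24.05
eef_pos: [0.4725, 0.1611, 0.2015]
eef_rot: [[0.986, 0.169, 0.001], [0.169, -0.986, 0.001], [0.001, -0.0, -1.0]]
contact_force: [0.4, 0.8, -0.5]
finger_gap: 0.751
gripper_force: 0.0
```

jog_arm:
  deltas:
    - [[-1.5,0,0],[0,0,0]]
    - [[0,0,0],[0,0,0]]
    - [[0,0,0],[0,0,0]]
    - [[0,0,0],[0,0,0]]
    - [[0,0,0],[0,0,0]]

```text
time: 24.55
eef_pos: [0.4584, 0.1564, 0.2005]
eef_rot: [[0.986, 0.168, 0.001], [0.168, -0.986, 0.0], [0.001, 0.0, -1.0]]
contact_force: [0.2, -0.6, 0.0]
finger_gap: 0.753
gripper_force: 0.0
```

Run:
```python
from m import *
f=grab("wrist");save(f,"w8.png");s=bot.get_state();print(s["eef_pos"].round(4))
P=cloud(f);Z=P[...,2];np.savez("w8.npz",P=P,img=f["img"])
hsv=cv2.cvtColor(f["img"],cv2.COLOR_RGB2HSV)
m=(Z>.0055)&(Z<.013)&(np.hypot(P[...,0]-.438,P[...,1]-.206)<.06);mm=big(m)
print("tile",mm.sum(),np.median(Z[mm]),rect(outline(f,mm,.008)))
near=np.hypot(P[...,0]-.58,P[...,1]-.185)<.075
mm=big(near&(Z>.0035)&(Z<.014));print("board",mm.sum(),rect(outline(f,mm,.006)))
b=near&(hsv[...,2]<130)&(hsv[...,1]>130)&(Z>.005);print("bead",b.sum(),rect(cast(f,np.argwhere(b)[:,::-1],.011)[:,:2]))
```

```text
[0.4583 0.1565 0.2004]
tile 3005 0.00731988358004132 (array([0.45357996, 0.20165164]), (87.7, 46.2), -27.19)
board 9291 (array([0.56849268, 0.18852756]), (124.5, 93.7), -0.73)
bead 1481 (array([0.57865454, 0.18717139]), (89.2, 71.0), -8.37)
```

View pics/w8.png

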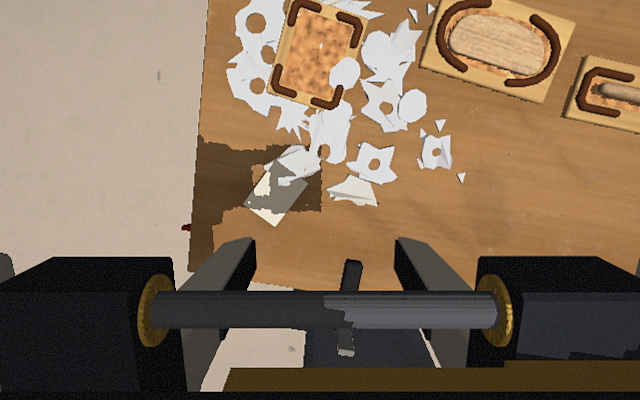

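The tile is at (277,190) with paper on its upper end (290,165). A white disc at (343,72) lies over the right edge of the tile holder. I'll enlarge this and check heights.

Run:
```python
from m import *
d=np.load("w8.npz");c=d["img"][0:232,222:382];cv2.imwrite("pics/c8.png",cv2.cvtColor(cv2.resize(c,None,fx=2.55,fy=2.55,interpolation=cv2.INTER_CUBIC),cv2.COLOR_RGB2BGR))
Z=d["P"][...,2]*1000
print("disc",Z[60:90:4,326:364:4].round(1));print("paper/tile");print(Z[140:226:6,246:312:6].round(1))
```

```text
disc [[ 6.   5.1  4.6  5.8  4.9  6.9  6.   7.5 -1.7  6.4]
 [ 5.3  5.2  4.4  4.9  5.1  6.   7.   6.2  6.9 -1.3]
 [ 4.7  5.   6.8  6.3  5.6  6.8  6.3  7.3  6.4 -1. ]
 [ 5.2  5.1  5.6  6.6  5.6  6.4  6.   6.4  3.7 -1.4]
 [ 4.7  6.2  5.   6.7  5.5  6.7  6.8  5.9  5.1 -0.9]
 [ 5.2  7.1  5.8  7.7  6.1  6.8  5.8  4.5 -1.   4. ]
 [ 5.4  7.9  6.4  5.7  6.9  3.6  5.2  3.7 -2.9  4.9]
 [ 5.5  4.4  4.9  9.5  9.4  4.6  5.  -2.7 -1.9 -3.2]]
paper/tile
[[-1.8 -2.   0.1 -1.9  0.6 -2.4 -1.3 -0.5 -2.1  5.1 -3.3]
 [-2.2 -1.5 -2.6 -2.1 -0.6 -2.2 -2.6 -1.1  7.3  9.1 -1.5]
 [-1.1 -0.2 -1.5  nan -1.8 -1.1 -0.4  5.3  6.1  6.8  7.3]
 [-1.2 -1.4 -0.9 -2.1 -2.  -1.5  8.3  6.9  8.2  6.2  6.3]
 [-1.5 -2.2 -2.2 -1.6  5.7  8.8  7.1  7.5  6.3  6.6  7.1]
 [-0.6 -2.  -0.3 -2.2  7.2  6.7  7.4  8.5  7.1  7.5  5.5]
 [-1.5 -1.2 -2.   7.3  8.2  7.7  8.2  6.5  7.2  7.8  2.9]
 [-2.2  nan  1.1  6.7  8.5  7.   7.5  5.5  7.2  8.   6.2]
 [-1.4 -1.4  7.3  7.6  8.8  6.3  7.7  7.2  7.5  8.1 -1.5]
 [-2.6  6.3  8.2  7.3  6.9  6.2  8.4  7.2  8.7 -2.5 -1.8]
 [ 7.9  7.7  7.6  6.5  7.5  6.2  8.1  7.2  7.  -2.7 -1.1]
 [ 7.8  7.   7.8  7.9  7.7  7.9  7.7  8.5 -1.9 -0.8 -3. ]
 [-2.2 -1.3  6.5  6.8  7.6  7.1  8.5 -2.3 -0.6 -1.2 -0.7]
 [-2.3 -1.6 -1.9  8.4  6.5  8.8 -2.6 -1.7 -1.5 -1.4 -2.5]
 [-1.6 -1.4 -0.7 -1.2  8.1  7.5 -0.8 -1.2 -2.  -1.8 -0.9]]
```

View pics/c8.png

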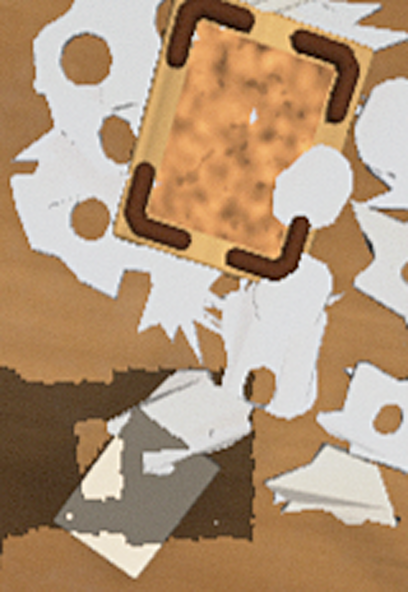

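The crop shows a 30 mm paper disc at (313,187) lying into the holder's room through the right finger gap. Another sheet overlaps the tile's top-right end, but the tile's long sides are clear for gripping. I'll drag the disc out first.

Run:
```python
from m import *
f=grab("wrist");hsv=cv2.cvtColor(f["img"],cv2.COLOR_RGB2HSV)
m=np.zeros((400,640),bool);m[55:92,325:362]=True
w=big(m&(hsv[...,1]<50)&(hsv[...,2]>170));o=outline(f,w,.0065);c=o.mean(0);print("disc",c,cv2.minEnclosingCircle((o*1000).astype(np.float32)))
ax=np.radians(-8.3);R=np.array([[np.cos(ax),np.sin(ax)],[-np.sin(ax),np.cos(ax)]])
H=np.array([.5787,.1872]);q=(o-H)@R.T;print("in holder axes",q.min(0),q.max(0))
# tile corners -> pose
C=np.array([[55,520],[135,578],[220,465],[140,407]])/2.55+[222,0]
W=cast(f,C,.008)[:,:2];print(W.round(4).tolist(),W.mean(0));L=(W[3]-W[0]+W[2]-W[1])/2;S=(W[1]-W[0]+W[2]-W[3])/2
print("L",np.linalg.norm(L),np.degrees(np.arctan2(L[1],L[0])),"S",np.linalg.norm(S),np.degrees(np.arctan2(S[1],S[0])))
c2=H+R.T@[np.clip(((c-H)@R.T)[0],-6,6),-.021]
print("press",c2);plan((c2[0],c2[1],.05),-8.3,9)
```

```text
disc [0.5681806 0.1557779] ((569.614013671875, 157.06396484375), 16.827259063720703)
in holder axes [-0.02087873 -0.04617682] [ 0.01061121 -0.01810919]
[[0.4239, 0.237], [0.4046, 0.2011], [0.4581, 0.1735], [0.4759, 0.2087]] [0.4406039  0.20509135]
L 0.05966471222448728 -27.871620866426245 S 0.040090468450410005 -117.57161924221998
press [0.56985679 0.1672678 ]
9 x [1.25, -0.08, 1.67] [-0.0, -0.0, 2.0] |row mm 20.9
```

jog_arm:
  deltas:
    - [[1.25,-0.05,1.67],[0,0,2]]
    - [[1.25,-0.05,1.67],[0,0,2]]
    - [[1.25,-0.05,1.67],[0,0,2]]
    - [[1.25,-0.05,1.67],[0,0,2]]
    - [[1.25,-0.05,1.67],[0,0,2]]
    - [[1.25,-0.05,1.67],[0,0,2]]
    - [[1.25,-0.05,1.67],[0,0,2]]
    - [[1.25,-0.05,1.67],[0,0,2]]
    - [[1.25,-0.05,1.67],[0,0,2]]
    - [[0,0,1.5],[0,0,0]]
    - [[0,0,1.5],[0,0,0]]
    - [[0,0,0.9],[0,0,0]]
    - [[0,0,0],[0,0,0]]
    - [[0,0,0],[0,0,0]]
    - [[0,0,0],[0,0,0]]
  gripper: 0

```text
time: 26.15
eef_pos: [0.5702, 0.1654, 0.0119]
eef_rot: [[0.99, -0.143, 0.002], [-0.143, -0.99, 0.001], [0.001, -0.001, -1.0]]
contact_force: [-0.7, -0.7, 0.6]
finger_gap: 0.003
gripper_force: 0.0
```

jog_arm:
  deltas:
    - [[0,0,0.15],[0,0,0]]
    - [[0,0,0.1],[0,0,0]]
    - [[0,0,0],[0,0,0]]

```text
time: 26.45
eef_pos: [0.5697, 0.1651, 0.0087]
eef_rot: [[0.99, -0.143, 0.0], [-0.143, -0.99, 0.0], [0.0, -0.0, -1.0]]
contact_force: [1.0, 0.0, 0.4]
finger_gap: 0.006
gripper_force: 0.0
```

jog_arm:
  deltas:
    - [[0,0,0.1],[0,0,0]]
    - [[0,0,0],[0,0,0]]
    - [[0,0,0],[0,0,0]]

```text
time: 26.75
eef_pos: [0.5697, 0.1651, 0.0076]
eef_rot: [[0.99, -0.143, -0.0], [-0.143, -0.99, 0.0], [-0.0, -0.0, -1.0]]
contact_force: [0.7, 0.8, 0.3]
finger_gap: 0.006
gripper_force: 0.0
```

jog_arm:
  deltas:
    - [[0,0,0.08],[0,0,0]]
    - [[0,0,0],[0,0,0]]
    - [[0,0,0],[0,0,0]]

```text
time: 27.05
eef_pos: [0.5696, 0.1651, 0.0068]
eef_rot: [[0.99, -0.143, -0.0], [-0.143, -0.99, 0.0], [-0.0, -0.0, -1.0]]
contact_force: [-0.7, -0.2, 0.9]
finger_gap: 0.002
gripper_force: 0.0
```

jog_arm:
  deltas:
    - [[0,0,0.06],[0,0,0]]
    - [[0,0,0],[0,0,0]]
    - [[0,0,0],[0,0,0]]

```text
time: 27.35
eef_pos: [0.5697, 0.1651, 0.0064]
eef_rot: [[0.99, -0.143, 0.0], [-0.143, -0.99, 0.0], [0.0, -0.0, -1.0]]
contact_force: [0.2, 0.4, 2.6]
finger_gap: 0.005
gripper_force: 1.1
```

jog_arm:
  deltas:
    - [[0,0,0.06],[0,0,0]]
    - [[0,0,0],[0,0,0]]
    - [[0,0,0],[0,0,0]]

```text
time: 27.65
eef_pos: [0.5698, 0.1651, 0.0064]
eef_rot: [[0.99, -0.143, 0.0], [-0.143, -0.99, 0.0], [0.0, -0.0, -1.0]]
contact_force: [-2.1, -0.5, 5.3]
finger_gap: 0.005
gripper_force: 3.0
```

jog_arm:
  deltas:
    - [[0,0.3,0],[0,0,0]]
    - [[0,0.4,0],[0,0,0]]
    - [[0,0.4,0],[0,0,0]]
    - [[0,0.4,0],[0,0,0]]
    - [[0,0.4,0],[0,0,0]]
    - [[0,0.4,0],[0,0,0]]
    - [[0,0.4,0],[0,0,0]]
    - [[0,0.4,0],[0,0,0]]
    - [[0,0,0],[0,0,0]]
    - [[0,0,-3],[0,0,0]]
    - [[0,0,-5],[0,0,0]]
    - [[-2.5,0,-4],[0,0,0]]
    - [[-2.5,0,-2],[0,0,0]]
    - [[-2,-1,0],[0,0,0]]
    - [[0,0,0],[0,0,0]]
    - [[0,0,0],[0,0,0]]
    - [[0,0,0],[0,0,0]]

```text
time: 29.35
eef_pos: [0.4981, 0.1533, 0.145]
eef_rot: [[0.99, -0.144, -0.0], [-0.144, -0.99, -0.001], [-0.0, 0.001, -1.0]]
contact_force: [0.1, -0.3, 0.1]
finger_gap: 0.005
gripper_force: 0.0
```

Run:
```python
from m import *
f=grab("wrist");s=bot.get_state();print(s["eef_pos"].round(4),s["eef_rot"][:,0].round(3))
hsv=cv2.cvtColor(f["img"],cv2.COLOR_RGB2HSV)
ax=np.radians(-8.3);R=np.array([[np.cos(ax),np.sin(ax)],[-np.sin(ax),np.cos(ax)]]);H=np.array([.5787,.1872])
v,u=np.mgrid[:400,:640];W=cast(f,np.c_[u.ravel(),v.ravel()],.0065)[:,:2];q=((W-H)@R.T).reshape(400,640,2)
w=(hsv[...,1]<60)&(hsv[...,2]>160)&(v<250)
room=(abs(q[...,0])<.036)&(abs(q[...,1])<.027)
print("room px",room.sum(),"white",(room&w).sum(),q[room&w].min(0) if (room&w).any() else "")
# top-down rectified picture 1 px = 0.5 mm, around holder and tile
xs,ys=np.meshgrid(np.arange(.63,.39,-.0005),np.arange(.28,.12,-.0005),indexing="ij")
Pw=np.stack([xs,ys,np.full_like(xs,.007)],-1)-f["T"][:3,3];Pc=Pw@f["T"][:3,:3];uv=Pc@f["K"].T
img=cv2.remap(f["img"],(uv[...,0]/uv[...,2]).astype(np.float32),(uv[...,1]/uv[...,2]).astype(np.float32),cv2.INTER_LINEAR)
cv2.imwrite("pics/top.png",cv2.cvtColor(img,cv2.COLOR_RGB2BGR));save(f,"w9.png");print(img.shape)
```

```text
[0.4981 0.1533 0.1449] [ 0.989 -0.145 -0.   ]
room px 5826 white 293 [-0.0223037  -0.02698968]
(480, 321, 3)
```

View pics/top.png

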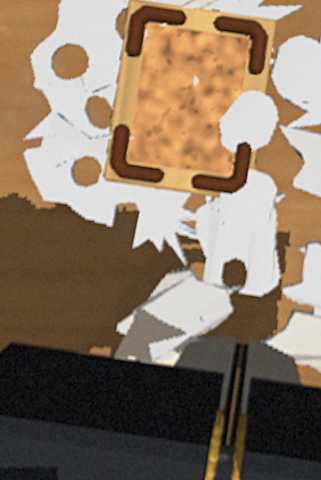

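The disc didn't move under pressing and dragging, and contact came at the bare floor height (6 mm), so it is just a flat glued print. I'll ignore it and bias the tile 2.5 mm away. Next I'll check the clamp's height near the tile and plan the grasp.

Run:
```python
from m import *
P=np.load("P4.npy")
for u,v in [(140,90),(170,94),(200,98),(225,101),(245,105)]: print(P[v,u].round(3))
print(bot.get_state()["q"].round(2))
plan((.4406,.2051,.10),-27.8,6)
```

```text
[0.312 0.109 0.063]
[0.316 0.11  0.025]
[0.336 0.111 0.014]
[0.357 0.113 0.015]
[0.374 0.113 0.016]
[-0.32  0.51 -0.03  1.88  0.03  0.75 -2.08]
6 x [-1.17, -0.56, 0.75] [0.01, 0.0, 3.25] |row mm 15.0
```

jog_arm:
  deltas:
    - [[-1.17,-0.56,0.75],[0,0,3.25]]
    - [[-1.17,-0.56,0.75],[0,0,3.25]]
    - [[-1.17,-0.56,0.75],[0,0,3.25]]
    - [[-1.17,-0.56,0.75],[0,0,3.25]]
    - [[-1.17,-0.56,0.75],[0,0,3.25]]
    - [[-1.17,-0.56,0.75],[0,0,3.25]]
    - [[0,0,0],[0,0,0]]
    - [[0,0,0],[0,0,0]]
    - [[0,0,0],[0,0,0]]
  gripper: 6.5

```text
time: 30.3
eef_pos: [0.441, 0.2052, 0.1008]
eef_rot: [[0.885, -0.466, 0.001], [-0.466, -0.885, -0.0], [0.001, -0.0, -1.0]]
contact_force: [0.6, -0.3, 0.1]
finger_gap: 0.687
gripper_force: 0.0
```

Run:
```python
from m import *
f=grab("wrist");save(f,"w10.png");s=bot.get_state();print(s["eef_pos"].round(4),np.degrees(np.arctan2(s["eef_rot"][1,0],s["eef_rot"][0,0])))
P=cloud(f);Z=P[...,2];c=np.array([.4406,.2051]);a=np.radians(-27.9);L=np.array([np.cos(a),np.sin(a)]);S=np.array([-L[1],L[0]])
q=P[...,:2]-c;l=q@L;t=q@S
m=(Z>.005)&(Z<.011)
for k in np.arange(-.028,.012,.008):
    r=t[m&(abs(l-k)<.003)&(abs(t)<.03)]
    if len(r)>10: print(k.round(3),len(r),np.percentile(r,[1,99]).round(4))
r=l[m&(abs(t)<.015)&(l<.0)&(l>-.05)];print("near end",np.percentile(r,1))
```

```text
[0.4409 0.2052 0.1008] -27.783762636402148
-0.028 377 [-0.0198  0.0216]
-0.02 409 [-0.0196  0.0214]
-0.012 408 [-0.0196  0.0213]
-0.004 409 [-0.0193  0.0212]
0.004 429 [-0.02    0.0211]
near end -0.030419581924330266
```

jog_arm:
  deltas:
    - [[0,-0.09,2],[0,0,0]]
    - [[0,0,2.5],[0,0,0]]
    - [[0,0,2.5],[0,0,0]]
    - [[0,0,1.4],[0,0,0]]
    - [[0,0,0.7],[0,0,0]]
    - [[0,0,0.4],[0,0,0]]
    - [[0,0,0.2],[0,0,0]]
    - [[0,0,0],[0,0,0]]
    - [[0,0,0],[0,0,0]]

```text
time: 31.25
eef_pos: [0.4406, 0.2071, 0.0042]
eef_rot: [[0.885, -0.465, 0.001], [-0.465, -0.885, 0.001], [0.001, -0.001, -1.0]]
contact_force: [0.2, 0.9, 0.0]
finger_gap: 0.698
gripper_force: 0.0
```

jog_arm:
  deltas:
    - [[0,0,0],[0,0,0]]
    - [[0,0,0],[0,0,0]]
    - [[0,0,0],[0,0,0]]
    - [[0,0,0],[0,0,0]]
    - [[0,0,0],[0,0,0]]
    - [[0,0,0],[0,0,0]]
  gripper: 3
  grip_force: 15

```text
time: 31.85
eef_pos: [0.4402, 0.2069, 0.0037]
eef_rot: [[0.885, -0.465, 0.0], [-0.465, -0.885, 0.0], [0.0, -0.0, -1.0]]
contact_force: [-0.2, -1.2, 2.0]
finger_gap: 0.449
gripper_force: 15.0
```

Run:
```python
from m import *
plan((.579,.1895,.09),-8.3,7,((.441,.206,.09),-27.8))
```

```text
7 x [1.95, -0.44, -0.0] [0.0, 0.0, -2.79] |row mm 19.9
```

jog_arm:
  deltas:
    - [[0,0,-1],[0,0,0]]
    - [[0,0,-2.5],[0,0,0]]
    - [[0,0,-3],[0,0,0]]
    - [[0,0,-2.1],[0,0,0]]
    - [[1.95,-0.44,0],[0,0,-2.79]]
    - [[1.95,-0.44,0],[0,0,-2.79]]
    - [[1.95,-0.44,0],[0,0,-2.79]]
    - [[1.95,-0.44,0],[0,0,-2.79]]
    - [[1.95,-0.44,0],[0,0,-2.79]]
    - [[1.95,-0.44,0],[0,0,-2.79]]
    - [[1.95,-0.44,0],[0,0,-2.79]]
    - [[0,0,0],[0,0,0]]
    - [[0,0,0],[0,0,0]]
    - [[0,0,0],[0,0,0]]
    - [[0,0,0],[0,0,0]]

```text
time: 33.35
eef_pos: [0.5773, 0.1911, 0.0897]
eef_rot: [[0.99, -0.142, -0.001], [-0.142, -0.99, -0.0], [-0.001, 0.0, -1.0]]
contact_force: [-0.6, -0.1, 0.2]
finger_gap: 0.447
gripper_force: 15.0
```

Run:
```python
from m import *
f=grab("wrist");save(f,"w11.png");s=bot.get_state();p=s["eef_pos"];R=s["eef_rot"];print(p.round(4),s["finger_gap"],np.degrees(np.arctan2(R[1,0],R[0,0])))
P=cloud(f);Z=P[...,2];hsv=cv2.cvtColor(f["img"],cv2.COLOR_RGB2HSV)
t=(P-p)@R
m=(abs(t[...,2])<.02)&(abs(t[...,0])<.045)&(abs(t[...,1])<.019);print("tile in tool",m.sum(),np.percentile(t[m],[1,50,99],axis=0).round(4).tolist())
b=(hsv[...,2]<130)&(hsv[...,1]>120)&(Z>.003)&(Z<.014)&(np.hypot(P[...,0]-.5787,P[...,1]-.1872)<.07)
print("bead",b.sum(),rect(cast(f,np.argwhere(b)[:,::-1],.011)[:,:2]))
```

```text
[0.5775 0.1911 0.0897] 0.4452343001714177 -8.150129868974695
tile in tool 7271 [[-0.0165, -0.0186, -0.0049], [0.0086, 0.0, -0.0035], [0.0301, 0.0186, 0.0016]]
bead 2294 (array([0.59182019, 0.18605473]), (71.3, 65.6), 81.24)
```

View pics/w11.png

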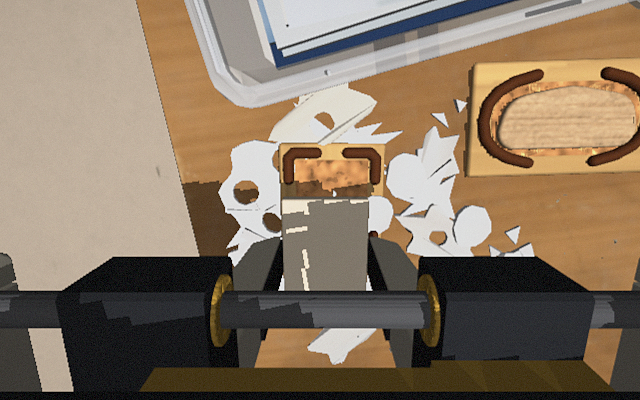

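The tile is bare and square over the holder, whose beads lie at (300,160) and (370,160). The rib also rests well in its holder at (565,115). Lowering the tile.

jog_arm:
  deltas:
    - [[0.25,0.07,2],[0,0,0.2]]
    - [[0,0,2.4],[0,0,0]]
    - [[0,0,1.6],[0,0,0]]
    - [[0,0,1],[0,0,0]]
    - [[0,0,0.5],[0,0,0]]
    - [[0,0,0.3],[0,0,0]]
    - [[0,0,0.15],[0,0,0]]
    - [[0,0,0],[0,0,0]]
    - [[0,0,0],[0,0,0]]
    - [[0,0,0],[0,0,0]]

```text
time: 34.4
eef_pos: [0.5812, 0.1899, 0.0106]
eef_rot: [[0.989, -0.146, 0.001], [-0.146, -0.989, 0.0], [0.001, -0.001, -1.0]]
contact_force: [0.1, 0.2, 0.0]
finger_gap: 0.448
gripper_force: 15.0
```

jog_arm:
  deltas:
    - [[0,0,0],[0,0,0]]
    - [[0,0,0],[0,0,0]]
    - [[0,0,0],[0,0,0]]
    - [[0,0,0],[0,0,0]]
  gripper: 5.2

```text
time: 34.8
eef_pos: [0.5809, 0.1898, 0.0101]
eef_rot: [[0.989, -0.146, 0.0], [-0.146, -0.989, 0.0], [0.0, -0.0, -1.0]]
contact_force: [1.1, -0.3, 0.5]
finger_gap: 0.56
gripper_force: 0.0
```

jog_arm:
  deltas:
    - [[0,0,-1],[0,0,0]]
    - [[0,0,-3],[0,0,0]]
    - [[0,0,-4],[0,0,0]]
    - [[-2,0,-4],[0,0,0]]
    - [[-3,2,-4],[0,0,0]]
    - [[-3,4,-3],[0,0,0]]
    - [[-2,4,-2],[0,0,0]]
    - [[0,4,0],[0,0,0]]
    - [[0,3,0],[0,0,0]]
    - [[0,0,0],[0,0,0]]
    - [[0,0,0],[0,0,0]]
    - [[0,0,0],[0,0,0]]
    - [[0,0,0],[0,0,0]]

```text
time: 36.1
eef_pos: [0.4647, 0.0438, 0.213]
eef_rot: [[0.99, -0.143, 0.0], [-0.143, -0.99, 0.001], [-0.0, -0.001, -1.0]]
contact_force: [0.4, 0.0, -0.6]
finger_gap: 0.559
gripper_force: 0.0
```

Run:
```python
from m import *
f=grab("wrist");save(f,"w12.png");s=bot.get_state();print(s["eef_pos"].round(4))
P=cloud(f);Z=P[...,2];hsv=cv2.cvtColor(f["img"],cv2.COLOR_RGB2HSV)
v,u=np.mgrid[:400,:640]
near=lambda x,y,r:np.hypot(P[...,0]-x,P[...,1]-y)<r
m=big(near(.58,.19,.04)&(hsv[...,1]<80)&(Z>.0095)&(Z<.02));print("tile",m.sum(),np.percentile(Z[m],[5,50,95]).round(4),rect(outline(f,m,.014)))
A=np.c_[P[m][:,:2],np.ones(m.sum())];k=np.linalg.lstsq(A,P[m][:,2],rcond=None)[0];print("tile tilt deg",np.degrees(k[:2]).round(2))
b=near(.58,.188,.07)&(hsv[...,2]<130)&(hsv[...,1]>120)&(Z>.003)&(Z<.016);print("bead",rect(cast(f,np.argwhere(b)[:,::-1],.011)[:,:2]))
m=near(.574,-.334,.05)&(Z>.04)&(Z<.056);print("cup",m.sum())
g=grab("scene");Q=cloud(g);m=(np.hypot(Q[...,0]-.574,Q[...,1]+.334)<.05)&(Q[...,2]>.043);print("cup scene",m.sum(),rect(Q[m][:,:2]),np.nanmax(Q[m][:,2]))
top=np.hstack([f["img"][:260,:]]);cv2.imwrite("pics/w12.png",cv2.cvtColor(f["img"],cv2.COLOR_RGB2BGR))
```

```text
[0.4647 0.0437 0.2128]
tile 2703 [0.0119 0.0133 0.0146] (array([0.58109351, 0.18877759]), (58.4, 42.9), -8.23)
tile tilt deg [-0.02  0.29]
bead (array([0.5799447 , 0.18400743]), (85.5, 69.4), -8.22)
cup 0
cup scene 60 (array([ 0.57373407, -0.33568332]), (51.3, 43.8), -51.36) 0.051503094754627665
```

```bash
python3 -c "
from h import *
print(finish_job())"
```

```text
the job is handed in; nothing more can be done
None
```

The rib, loop tool, cup and tile are each in their matching holder, let go and at rest; I handed the job in at about 36 s, but `finish_job()` returned no verdict, so I don't know the judge's result.

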